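# Lower the ratchet work rest to level

## Task

The violin plate is buttoned to a tilting work rest that a ratchet pawl props at a slope. Using the fingertips only, with nothing gripped: push the pawl's brass ball over, away from the robot, so that the pawl tips clear of the toothed quadrant and stays off; then ease the board down by the wooden rail along its raised edge until it lies level on its rests, without forcing or slamming it; last, push the ball back over towards the robot so that the pawl lies in the teeth again, and let go. Do not touch the violin plate or lift the board higher, and leave the things around the rest where they are.

Things in the scene. Friction and masses are not known exactly. Their poses are not given: they have to be found in the camera images.
- work_rest: The whole work rest with board, quadrant and pawl; plywood base 276 x 425 x 18 mm screwed to the bench. Origin on the bench under the middle of the board, 118 mm beyond the hinge axis; x from the hinge to the far edge, y to the left end with the pawl.
- hinge_mid (a point): Middle of the board's hinge axis, 60 mm above the bench. The work rest (plywood base 276 x 425 x 18 mm, screwed to the bench, does not move) turns its frame with it: this point's x axis runs horizontally from the hinge, which is the edge nearest the robot, towards the raised far edge; its y axis runs along the hinge to the left, towards the quadrant and pawl; z is up.
- board (a joint): Slope of the plywood board (243 x 390 x 16 mm, near edge on the hinge) in rad: 0 = level on its rests, growing as the far edge rises; about 0.4 to 0.6 at the start. The hinge is stiff: once the pawl is off, the board stays wherever it is left, and about 4 to 8 N straight down on the rail lowers it. With the pawl in the teeth it goes down at most one tooth (0.12 rad) and then stops dead.
- rail_mid (a point): Middle of the top face of the wooden rail along the far, raised edge of the board (rail 24 wide x 370 long x 12 mm high): the place to push down on. 242 mm from the hinge axis along the board and 20 mm above the axis square to the board. Moves with the board (x axis along the board away from the hinge, y along the rail). The violin plate begins 15 to 25 mm from the rail's inner side here and rises to 7 mm above the rail's top in its own middle.
- pawl (a joint): Angle of the steel pawl on its pivot in rad: 0 = nose at the bottom of the teeth (up to 0.13 while it rides on the slope of a tooth), 1.15 = thrown right off against its stop peg. Its ball-weighted tail stands up from the pivot, so it falls by its own weight towards whichever side the ball leans; the ball is straight above the pivot at 0.56. Less than 3 N at the ball moves it.
- knob (a point): Centre of the brass ball (28 mm diameter) at the end of the pawl's 8 mm thick tail, 72 mm from the pivot. In the teeth it leans towards the robot (-x of the rest, 38 mm before the pivot); thrown off it leans away from the robot (+x, 40 mm beyond the pivot). About 208 mm above the bench in both, 219 mm at the top of its swing.
- pawl_pivot (a point): Centre of the pawl's pivot, fixed on the steel bracket at the left end of the rest, 147 mm above the bench and 85 mm beyond the hinge axis; axes as hinge_mid. The pawl swings about y in the plane of the quadrant, 10 mm outside the board's left end. Bracket and stop peg reach 29 mm above this point, the quadrant's teeth at most 18 mm above it.
- plate_mid (a point): The carved maple violin plate, 208 x 356 x 17 mm, held on the board by six small wooden turn buttons and rigid with it; this point is the middle of its underside, length along y. Not to be touched.
- varnish_jar: Bystander: glass jar with a dark lid, 64 mm diameter, 76 mm high, left of the rest; origin at the middle of its foot.
- spool_clamp: Bystander: small turned wooden spool clamp with brass wing nut standing upright, 35 mm diameter, 68 mm high, left of the rest; origin at the middle of its foot.
- finger_plane: Bystander: small brass finger plane, 29 x 60 x 31 mm, to the right of the rest, near the robot; origin at the middle of its sole.
- sanding_block: Bystander: wooden sanding block, 46 x 90 x 27 mm, to the right of the rest, far from the robot; origin at the middle of its underside.

How it is judged:
By the outcome, as a careful person would: the job done as asked, in the order asked, and still so for the second after the job is handed in, with the robot touching nothing.
It also fails if it takes over 58 s, if anything falls off the work surface, if the arm or the gripper's body presses on something with over 40 N, if the wrist force passes 120 N, or if a joint passes its speed limit or range.

## Robot

A 7-joint arm with a two-finger parallel gripper is mounted at the origin on a cart in front of the work surface, level with it; the furniture and walls round the work are solid. World frame = base frame: x ahead of the robot, y to its left, z up, the work surface at z = 0. Lengths are in m, angles in degrees, forces in N, time in s.
With the tool pointing down it reaches from about 0.4 to 0.85 m from the base axis. Payload 4.4 kg.
Tool frame: the origin (TCP) lies at the very end of the fingers, on their centre line; the grasp point (between the pads) lies 19 mm behind it; z points along the fingers, y is the line along which they close (so a half turn about z gives the same grasp; the last joint's range is limited). The gripper opens to 94 mm and grips with 3 to 60 N. Pads are 16 mm wide; open, the fingers measure 119 mm over their backs; the gripper's body (75 mm by 177 mm) begins 78 mm behind the grasp point.
Start: joints at [59.771, 36.005, 2.206, 86.941, -1.547, 57.084, -1.146], TCP at [0.29, -0.582, 0.205] pointing down, gripper open.
Joint ranges: [-175.42, 175.42], [-21.48, 121.26], [-71.46, 75.88], [10.55, 141.38], [-63.04, 243.04], [13.31, 113.54], [-168.57, 168.57]. Speed limits (degrees/s): [147.25, 147.25, 180, 180, 180, 180, 180].

## Interface

Orientations are given as [roll, pitch, yaw] about the fixed x, y, z axes, in that order (R = Rz(yaw) Ry(pitch) Rx(roll)).
In Python, from cell import * gives the robot as it stands. Calls block until the motion is done:
- move_to(position, orientation): joint-space move of the TCP to a pose.
- move_l(position, orientation=None, velocity=0.15): straight line of the TCP; orientation=None keeps the orientation; velocity is the mean speed in m/s.
- move_j(angles): joint-space move.
- command_gripper(opening, grip_force=None): finger opening in m; grip_force is the grip in N (None keeps the last); returns when the fingers have stopped.
- hold(seconds).
- inverse_kinematics(position, orientation): joint angles nearest the present ones, or None.
- capture(name): name is "scene" or "top"; returns the picture (420x560x3 uint8, blue, green, red); there is no depth.
- get_calibration(name): a dict with "camera_matrix" (3x3 intrinsics, pixels), "k1" (the pictures are not rectified: a ray, as slopes to the right and down, at radius r is drawn at 1 + k1 r^2 times it, then the intrinsics apply), "T" (4x4, takes a point from camera to world coordinates). Camera axes: x right, y down, z forward; pixel columns grow to the right and rows downward; lengths in m; the calibration is good to about 2 mm. A picture is of the moment at which its call begins. get_calibration takes no time and is no camera call.
A pose or a line that the arm cannot do raises IKError and nothing moves.
- hand_in(): hands the job in; it is judged then, once.
Readings, each from a call of its own:
- current_clock(): time.
- current_joint_pos(): joint angles.
- current_joint_vel(): joint speeds.
- current_tau(): joint torques, N m.
- current_position(): TCP position.
- current_tool_rot(): TCP orientation.
- current_contact_force(): force on the tool from outside, world axes, zero at the start.
- current_ft_torque(): the same for the moment, N m.
- current_grip_width(): finger opening in m.
- current_grasp_force(): force on a finger pad.
Only numpy, scipy, OpenCV 4.12 (cv2) and the standard library are available. Lean on these libraries where they do the work, as an engineer would, in place of code of your own. Each camera call takes 0.05 s, during which the arm holds its last target. There are 200 camera calls.

## Working session

There is one attempt and no reset: what is moved stays moved. The work goes in short steps, each a Python script; the robot and the scene stay as the last script left them, time stands still between calls to the robot, and variables do not carry over. Pictures are saved under pics/ and viewed, at most 10 in all, crops included, and the job is handed in when it is done.

```bash
mkdir -p pics; python3 - <<'E'
from cell import *
import cv2
for n in("scene","top"):
    cv2.imwrite(f"pics/{n}0.png",capture(n)); c=get_calibration(n); print(n,c)
E
```

```text
scene {'camera_matrix': array([[438.52271535,   0.        , 278.61030012],
       [  0.        , 438.52271535, 209.05672279],
       [  0.        ,   0.        ,   1.        ]]), 'k1': -0.0792560160902318, 'T': array([[-0.86453832, -0.34106892,  0.36911446,  0.03373893],
       [-0.50227752,  0.56146368, -0.65762895,  0.87399374],
       [ 0.01705244, -0.75394332, -0.65671812,  1.01023698],
       [ 0.        ,  0.        ,  0.        ,  1.        ]])}
top {'camera_matrix': array([[387.76897542,   0.        , 277.8242117 ],
       [  0.        , 387.76897542, 214.7762797 ],
       [  0.        ,   0.        ,   1.        ]]), 'k1': -0.009551324024373501, 'T': array([[ 0.00193963, -0.99548762,  0.09487166,  0.43174566],
       [-0.99945429, -0.00505826, -0.03264264,  0.05209577],
       [ 0.03297523, -0.09475657, -0.99495418,  1.17535899],
       [ 0.        ,  0.        ,  0.        ,  1.        ]])}
```

View pics/scene0.png

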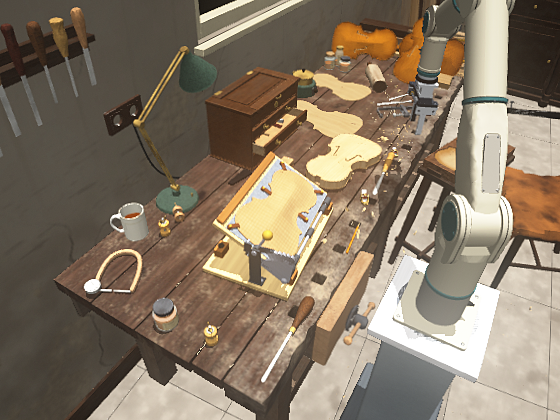

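View pics/top0.png

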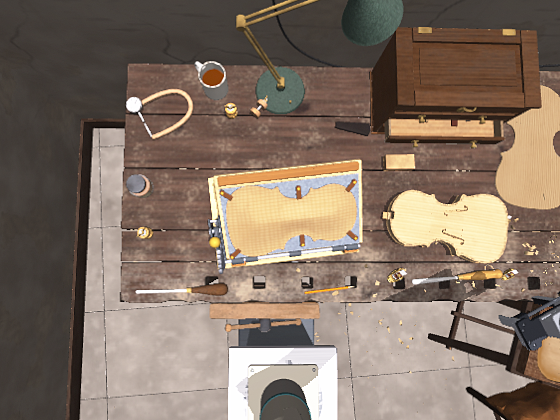

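The scene view shows the ball at about (267,235) and the orange rail from (222,228) to (277,155). The top view shows the ball at (215,242) and the rail from (218,182) to (361,164).

```bash
cat > h.py <<'E'
import cv2, numpy as np
from cell import *
def ray(n,uv):
    c=get_calibration(n);K=c["camera_matrix"];T=c["T"]
    p=cv2.undistortPoints(np.array([[uv]],float),K,np.array([c["k1"],0,0,0.]))[0,0] if 0 else None
    d=(np.array(uv,float)-K[:2,2])/[K[0,0],K[1,1]];s=d.copy()
    for _ in range(20): s=d/(1+c["k1"]*(s@s))
    v=T[:3,:3]@np.r_[s,1];return T[:3,3],v/np.linalg.norm(v)
def tri(a,b):
    (o,d),(p,e)=ray("scene",a),ray("top",b)
    t=np.linalg.lstsq(np.c_[d,-e],p-o,rcond=None)[0]
    x,y=o+t[0]*d,p+t[1]*e
    return (x+y)/2,np.linalg.norm(x-y)
def onz(n,uv,z):
    o,d=ray(n,uv);return o+d*(z-o[2])/d[2]
def comp(m,near):
    k,l,s,c=cv2.connectedComponentsWithStats(m)
    i=1+np.argmin([np.hypot(*(c[j]-near))+(1e3 if s[j,4]<15 else 0) for j in range(1,k)])
    return (l==i).astype(np.uint8),c[i],s[i]
def ball(im,near,r=40):
    h=cv2.cvtColor(im,cv2.COLOR_BGR2HSV)
    m=cv2.inRange(h,(20,170,120),(32,255,255))
    return comp(m,near)
E
python3 - <<'E'
from h import *
S,T=[cv2.imread(f"pics/{n}0.png") for n in("scene","top")]
for n,im,a in(("s",S,(267,235)),("t",T,(215,242))):
    m,c,s=ball(im,a);print(n,c,s)
    h=cv2.cvtColor(im,cv2.COLOR_BGR2HSV);print(h[a[1],a[0]])
    m=cv2.inRange(h,(8,150,110),(18,255,255));m,c,s=comp(m,(245,192) if n=="s" else (290,173))
    print("rail",c,s,cv2.boxPoints(cv2.minAreaRect(cv2.findNonZero(m))).round(1).tolist())
a=cv2.resize(S[145:305,195:345],None,fx=2.6,fy=3.5,interpolation=2)
a=cv2.resize(S[145:305,195:345],None,fx=3.7,fy=3.7,interpolation=2)[:592,:400]
b=cv2.resize(T[150:280,200:300],None,fx=4,fy=4,interpolation=2)
o=np.zeros((592,800,3),np.uint8);o[:a.shape[0],:a.shape[1]]=a;o[:b.shape[0],400:400+b.shape[1]]=b
cv2.imwrite("pics/z0.png",o)
E
```

```text
s [267.09090909 235.86363636] [263 233   9   6  22]
[ 26 161 253]
rail [245.13146233 187.81240768] [217 151  58  73 677] [[215.1999969482422, 219.0], [270.29998779296875, 149.6999969482422], [276.79998779296875, 154.8000030517578], [221.6999969482422, 224.1999969482422]]
t [214.70833333 241.625     ] [210 237  10  11  48]
[ 29 141 255]
rail [287.79742489 173.47296137] [ 218  162  141   24 1165] [[217.5, 177.1999969482422], [357.70001220703125, 161.5], [358.70001220703125, 169.89999389648438], [218.39999389648438, 185.60000610351562]]
```

View pics/z0.png

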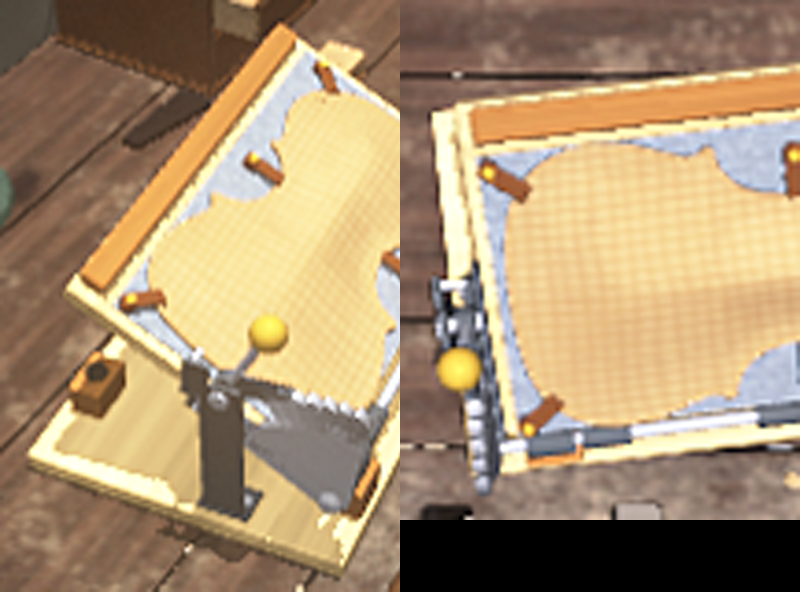

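The crops show the ball centre at about (267.4,235.3) in scene and (214.8,242.3) in top. The rail's left end is at (218.4,221.6) in scene and (218,181.4) in top. The pawl is in the teeth.

```bash
python3 - <<'E'
from h import *
b,e=tri((267.4,235.3),(214.8,242.3));print("ball",b.round(4),e)
L,e1=tri((218.4,221.6),(218.0,181.4));R,e2=tri((273.5,152.2),(358.2,165.7))
print(L.round(4),e1,R.round(4),e2,np.linalg.norm(L-R))
y=(L-R)/np.linalg.norm(L-R);yaw=np.arctan2(-y[0],y[1]);x=np.array([np.cos(yaw),np.sin(yaw),0]);yy=np.array([-x[1],x[0],0])
M=(L+R)/2
from scipy.optimize import brentq
th=brentq(lambda t:60e-3+.242*np.sin(t)+.02*np.cos(t)-M[2],0,1)
H=M-x*(.242*np.cos(th)-.02*np.sin(th));H[2]=.06
print("yaw",np.degrees(yaw),"th",th,"hinge",H.round(4))
d=b-H;print("ball in hinge frame",d@x,d@yy,b[2],"expect x .047,y ~.205+, z .208")
def show(n,p):
    p=np.array(p);q=inverse_kinematics(p,n);print(p.round(3),n,None if q is None else np.round(q,0))
for yw in(0,90,-90,180):
  for p in (b+[0,0,.0],M,M-[0,0,.1]): show([180,0,np.degrees(yaw)+yw],p)
E
```

```text
ball [0.4556 0.1768 0.2095] 0.002056989829902135
[0.6145 0.1756 0.1805] 0.0043263907080533185 [ 0.6552 -0.1895  0.1898] 1.1646456624948028e-05 0.3674273697554488
yaw 6.364190915231424 th 0.45913604661622437 hinge [ 0.4281 -0.03    0.06  ]
ball in hinge frame 0.05024334229780771 0.20247469942596735 0.20950699044884985 expect x .047,y ~.205+, z .208
[0.456 0.177 0.21 ] [180, 0, np.float64(6.364190915231424)] [ -18.   23.   -9.  112.    5.   46. -113.]
[ 0.635 -0.007  0.185] [180, 0, np.float64(6.364190915231424)] [ -4.  36.   4.  91.  -3.  53. -83.]
[ 0.635 -0.007  0.085] [180, 0, np.float64(6.364190915231424)] [ -5.  43.   6.  96.  -6.  42. -80.]
[0.456 0.177 0.21 ] [180, 0, np.float64(96.36419091523142)] [ -3.  25. -30. 111.  16.  48. -35.]
[ 0.635 -0.007  0.185] [180, 0, np.float64(96.36419091523142)] [ 10.  37. -20.  90.  15.  55.  -8.]
[ 0.635 -0.007  0.085] [180, 0, np.float64(96.36419091523142)] [  8.  44. -17.  95.  17.  44. -10.]
[0.456 0.177 0.21 ] [180, 0, np.float64(-83.63580908476858)] [ 15.  33. -61. 111.  35.  57. 125.]
[ 0.635 -0.007  0.185] [180, 0, np.float64(-83.63580908476858)] [ -20.   39.   31.   91.  -23.   56. -155.]
[ 0.635 -0.007  0.085] [180, 0, np.float64(-83.63580908476858)] [ -20.   47.   31.   96.  -32.   46. -148.]
[0.456 0.177 0.21 ] [180, 0, np.float64(186.36419091523143)] [ 11.  30. -52. 111.  30.  53.  40.]
[ 0.635 -0.007  0.185] [180, 0, np.float64(186.36419091523143)] [ 21.  41. -41.  90.  29.  60.  69.]
[ 0.635 -0.007  0.085] [180, 0, np.float64(186.36419091523143)] [ 19.  48. -37.  95.  35.  50.  64.]
```

```bash
cat >> h.py <<'E'
YAW=np.radians(6.364);H=np.array([.4281,-.03,0]);TH0=.459
c_,s_=np.cos(YAW),np.sin(YAW)
O=[180,0,6.364]
def W(x,y,z): return (H+[c_*x-s_*y,s_*x+c_*y,z]).tolist()
def st(t): print(t,round(current_clock(),2),np.round(current_position(),3),np.round(current_contact_force(),1),flush=True)
E
python3 - <<'E'
from h import *
q=[inverse_kinematics(W(x,.204,z),O) for x,z in((.005,.31),(.005,.198),(.08,.198),(.08,.31))];print([None if a is None else np.round(a) for a in q])
assert all(a is not None for a in q)
command_gripper(0.0,10);st("closed")
p=current_position();move_l([p[0],p[1],.33]);st("up")
move_to(W(.005,.204,.31),O);st("pre")
move_l(W(.005,.204,.2),velocity=.12);st("down")
for x in(.03,.045,.055,.065,.073): move_l(W(x,.204,.2),velocity=.05);st(x)
cv2.imwrite("pics/s1.png",capture("scene"));
move_l(W(.02,.204,.2),velocity=.12);move_l(W(.02,.204,.31),velocity=.2);st("off")
S,T=capture("scene"),capture("top")
cv2.imwrite("pics/z1.png",np.hstack([cv2.resize(S[145:305,195:295],None,fx=3.7,fy=3.7),cv2.resize(T[150:298,190:290],None,fx=4,fy=4)]))
E
```

```text
[array([  -6.,   13.,  -25.,  108.,    7.,   60., -118.]), array([ -19.,   20.,  -10.,  118.,    5.,   42., -116.]), array([ -19.,   26.,   -6.,  108.,    4.,   46., -111.]), array([  -9.,   20.,  -20.,   99.,    7.,   63., -115.])]
closed 1.52 [ 0.29  -0.582  0.205] [-0.1 -0.8 -0.6]
up 2.5 [ 0.289 -0.581  0.329] [-0.6  0.2 -0.5]
pre 5.2 [0.411 0.173 0.31 ] [-0.3 -0.7 -0.1]
down 6.27 [0.411 0.174 0.2  ] [ 1.2 -0.7  0.1]
0.03 6.92 [0.435 0.176 0.2  ] [-0.6  0.5 -0.3]
0.045 7.37 [0.451 0.178 0.2  ] [-0.6 -0.   0. ]
0.055 7.72 [0.461 0.179 0.2  ] [ 0.1 -1.1 -0. ]
0.065 8.07 [0.47 0.18 0.2 ] [-0.7 -0.3  0.3]
0.073 8.38 [0.478 0.181 0.2  ] [-0.  -0.4 -0.6]
off 9.72 [0.425 0.175 0.309] [-0.4  0.1 -0.6]
```

View pics/z1.png

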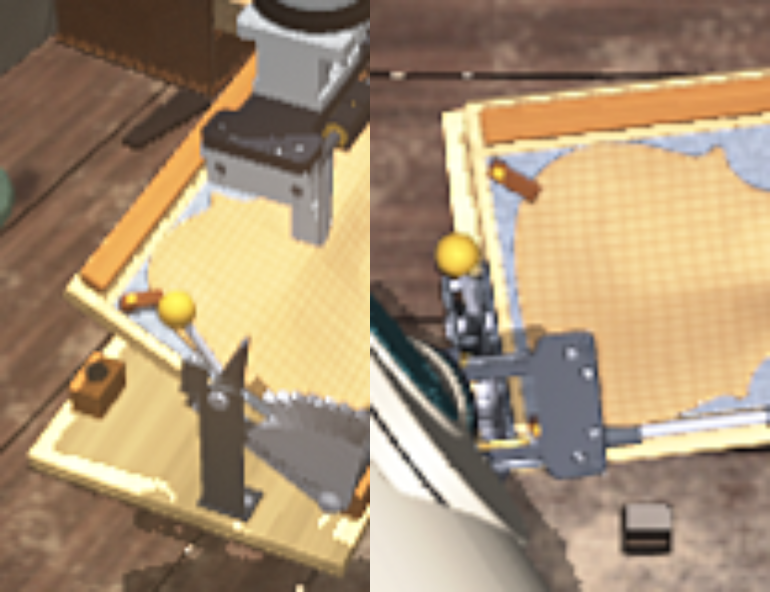

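The pawl is thrown off: the ball is now at scene (242.8,228.8) and top (212,213.8), and the nose is clear of the teeth. The board hasn't moved. Next I lower it by the rail.

```bash
python3 - <<'E'
from h import *
b,e=tri((242.8,228.8),(212,213.8));d=b-H;print("ball",d@[c_,s_,0],d@[-s_,c_,0],b[2],e)
def P(th,off=-.001,dz=0):
    a=.242+off
    return W(a*np.cos(th)-.02*np.sin(th),0,.06+a*np.sin(th)+.02*np.cos(th)+.008*np.tan(max(th,0))+dz)
move_l(W(.02,.204,.33),velocity=.2)
move_to(P(TH0,dz=.07),O);st("above")
move_l(P(TH0,dz=.012),velocity=.1);st("near")
th=TH0+.02;z0=np.mean([current_contact_force()[2] for _ in range(5)])
while th>-.02:
    th-=.035 if th>.09 else .012
    move_l(P(th),velocity=.06 if th>.09 else .03)
    f=np.mean([current_contact_force()[2] for _ in range(5)])-z0
    print(round(th,3),round(f,1),end=" | ",flush=True)
    if f>(18 if th>.05 else 14): print("stop");break
st("end")
S,T=capture("scene"),capture("top")
cv2.imwrite("pics/z2.png",np.hstack([cv2.resize(S[145:305,195:295],None,fx=3.7,fy=3.7),cv2.resize(T[150:298,190:290],None,fx=4,fy=4)]))
E
```

```text
ball 0.12192830186291788 0.20327918945279 0.20479398000032717 0.0018750191029831388
above 11.17 [ 0.633 -0.005  0.259] [-0.3 -0.   0. ]
near 11.9 [ 0.634 -0.007  0.201] [-0.3 -1.3  0.9]
0.444 4.3 | 0.409 -0.1 | 0.374 0.0 | 0.339 -0.3 | 0.304 0.1 | 0.269 -0.3 | 0.234 -1.3 | 0.199 -0.7 | 0.164 -0.1 | 0.129 -0.5 | 0.094 -1.1 | 0.059 -1.1 | 0.047 -1.2 | 0.035 -0.9 | 0.023 -0.5 | 0.011 -0.6 | -0.001 5.3 | -0.013 21.1 | stop
end 17.2 [ 0.668 -0.003  0.08 ] [-7.5  0.5 22. ]
```

View pics/z2.png

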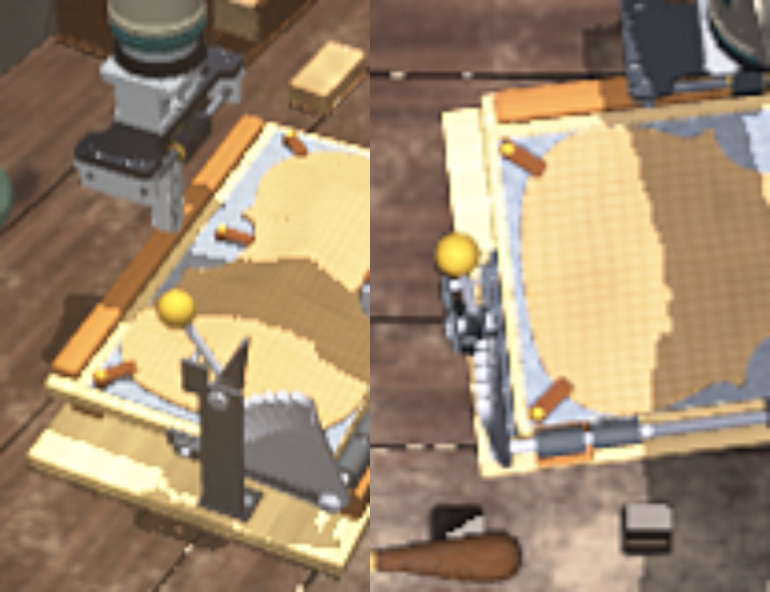

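The rail's TCP height is 0.080, the force rose to about 21 N at the rests, and the board looks level. The ball is still off at scene (242,228). Next I push it back.

```bash
python3 - <<'E'
from h import *
move_l(W(.242,0,.15),velocity=.1);move_l(W(.22,0,.31),velocity=.25);st("up")
move_to(W(.168,.204,.31),O);move_l(W(.168,.204,.2),velocity=.12);st("pre")
for x in(.145,.125,.11,.098,.093): move_l(W(x,.204,.2),velocity=.05);st(x)
hold(.3)
move_l(W(.16,.204,.2),velocity=.12);move_l(W(.16,.204,.31),velocity=.2)
move_l(W(.2,-.1,.36),velocity=.25);hold(.3);st("off")
S,T=capture("scene"),capture("top")
cv2.imwrite("pics/z3.png",np.hstack([cv2.resize(S[145:305,185:295],None,fx=3.7,fy=3.7),cv2.resize(T[150:298,190:290],None,fx=3.9,fy=4)]))
cv2.imwrite("pics/f3.png",np.vstack([S[130:420,:],T[50:310]]))
E
```

```text
up 18.98 [ 0.646 -0.006  0.308] [ 0.1 -0.3 -0.2]
pre 20.9 [0.573 0.192 0.201] [-0.2  0.6  0.3]
0.145 21.51 [0.55  0.189 0.2  ] [1.3 0.7 0.4]
0.125 22.06 [0.529 0.186 0.2  ] [ 0.5 -0.3 -0. ]
0.11 22.51 [0.514 0.185 0.2  ] [ 0.5  0.3 -0.2]
0.098 22.9 [0.503 0.184 0.2  ] [-0.  -0.2 -0.4]
0.093 23.15 [0.498 0.183 0.2  ] [-0.2  0.2 -0.1]
off 26.55 [ 0.638 -0.106  0.36 ] [-0.8 -0.6  0.2]
```

View pics/z3.png

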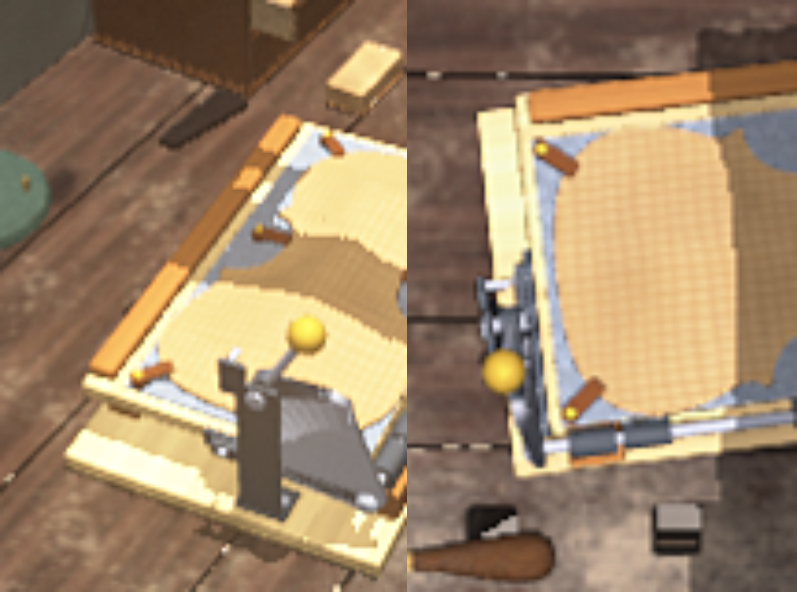

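View pics/f3.png

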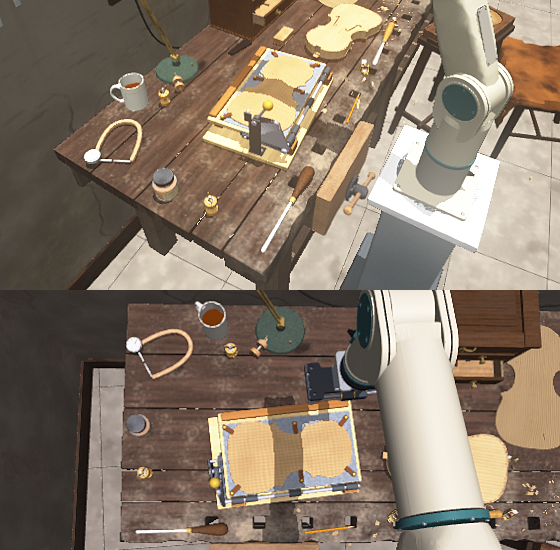

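The ball is back at scene (268,235.5) and top (214.9,242.7), the same as at the start, so the pawl is in the teeth. The bystanders haven't moved. I check the board's level once more by triangulating the rail end, then hand in.

```bash
python3 - <<'E'
from h import *
p,e=tri((212.8,243.6),(221.5,176));d=p-H;print(p.round(4),e,"rest x",d@[c_,s_,0],"(level: .242, z .08)")
if abs(p[2]-.08)<.012: print(hand_in())
E
```

```text
[0.6464 0.1771 0.0785] 0.0010087995860045861 rest x 0.23986705611655457 (level: .242, z .08)
the job is handed in; nothing more can be done
None
```

The job is done and handed in: I threw the pawl off, eased the board down level on its rests (rail end measured at 78.5 mm against 80 mm expected), and pushed the pawl back into the teeth, with the arm clear at about 27 s.

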